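Clear the gel tank and press the casting tray home

TASK

The gel tank is needed for casting, but somebody has parked the microtube rack on its lid. Take the rack off and stand it on the white bench pad, keeping it upright, then lift the lid off and lay it right way up on the pad next to the rack, dropping neither; then take the clear gel tray from the grey mat and press it down between the tank's two rubber seals until its floor lies flat and fully home on the deck in the middle of the tank. Leave the other things on the bench where they are.

Things in the scene. Friction and masses are not known exactly. Their poses are not given: they have to be found in the camera images.
- tank: Clear gel tank fixed to the bench: open trough 124 mm (x) by 190 mm (y) by 65 mm high, walls 4 mm, floor 5 mm. Origin: centre of its underside; z up. Across its middle is the raised deck; beside the deck, at +y and -y, are empty wells 60 mm long and 60 mm deep where fingers can go down. Two sockets stand outside the +y end wall, 107 mm from the centre, 62 mm high.
- deck (a point): Centre of the top face of the tank's flat deck, 25 mm above the tank's underside; axes as the tank's. The deck is 116 mm along x and 62 mm along y. A rubber seal rises along its -x and +x edges, and the 100 mm long tray must be pressed down between the two: it is 1.5 mm a side too long for the free gap, stops 10 mm or more too high, and takes about 8 to 15 N to push home.
- seal_near: Black rubber seal, 72 mm long in y, along the tank's -x wall. Origin: as the tank's. Its upright face stands 48.5 mm from the deck's centre, up to 10 mm over the deck; above that a lead-in slopes away to 55 mm from the centre at 29 mm over the deck. It is sprung, gives way up to 5 mm outwards, and grips the tray by friction.
- seal_far: The same seal along the tank's +x wall. Origin: as the tank's.
- lid: Safety lid, on the tank at the start: clear plate 128 mm (x) by 194 mm (y), 5 mm thick; below it a lip 8 mm deep that drops inside the tank's walls with 3 mm play or more; on top in the middle a grey grip ridge 70 mm long (x), 18 mm thick (y), 25 mm high. Origin: centre of the lip's lower edge; plate 8 to 13 mm above it, ridge top 38 mm. About 0.2 kg. On a flat surface it rests on its lip.
- rack: White microtube rack, a block 120 mm (x) by 56 mm (y) by 46 mm high, with capped tubes standing up to 10 mm above its top. Origin: centre of its underside, z up. At the start it stands on the lid, beside the grip ridge, with its long side roughly across the tank. About 0.2 kg.
- tray: Clear gel casting tray, 100 mm long (x) by 60 mm wide (y) by 26 mm high: a 5 mm floor and two 5 mm side walls (the faces at y = -30 and +30 mm, each with three dark notches); both ends (x) are open. Origin: centre of its underside, z up. Symmetrical end for end. At the start it lies on the grey mat. It goes into the tank with its length across the tank (its x along the tank's x, either way round). About 0.09 kg.
- pad: White absorbent bench pad, fixed flat on the bench, 250 mm (x) by 220 mm (y) and 3 mm thick, clear of things. Origin: centre of its underside on the bench.
- mat: Grey rubber draining mat, fixed flat on the bench, 200 mm (x) by 180 mm (y) and 3 mm thick; the tray lies on it. Origin: centre of its underside.
- media_bottle: Bystander: glass bottle with a cap, 66 mm across, 125 mm tall, standing beyond the tank. Origin: centre of its underside.
- beaker: Bystander: glass beaker, 70 mm across, 85 mm tall, standing beyond the tank. Origin: centre of its underside.
- tip_box: Bystander: pipette tip box 84 x 122 x 62 mm, beyond the pad. Origin: centre of its underside.
- comb: Bystander: grey gel comb lying flat on the mat beyond the tray, about 40 x 80 x 5 mm. Origin: near its teeth; the comb reaches from 9 mm behind to 31 mm ahead of it along x.
- tape_roll: Bystander: roll of tape lying flat, 84 mm across, 19 mm high, beyond the mat. Origin: centre of its underside.
- pipette: Bystander: hand pipette lying on the bench on the robot's side of the tank, about 240 mm long and 25 mm high. Origin: its middle, on the bench.
Things that resemble listed ones, but are neither listed nor needed, are in the scene too. Leave any green or pink look-alike of the lid alone.

How it is judged:
By the outcome, as a careful person would: the job done as asked, in the order asked, and still so for the second after the job is handed in, with the robot touching nothing.
It also fails if it takes over 72 s, if anything falls off the work surface, if the arm or the gripper's body presses on something with over 40 N, if the wrist force passes 120 N, or if a joint passes its speed limit or range.

ROBOT

A 6-joint arm with a two-finger parallel gripper is mounted at the origin on the work surface. World frame = base frame: x ahead of the robot, y to its left, z up, the work surface at z = 0. Lengths are in mm, angles in rad, forces in N, time in s.
With the tool pointing down it reaches from about 325 to 900 mm from the base axis. Payload 6.1 kg.
Tool frame: the origin (TCP) lies at the very end of the fingers, on their centre line; the grasp point (between the pads) lies 19 mm behind it; z points along the fingers, y is the line along which they close (so a half turn about z gives the same grasp; the last joint's range is limited). The gripper opens to 87 mm and grips with 3 to 60 N. Pads are 19 mm wide; open, the fingers measure 117 mm over their backs; the gripper's body (75 mm by 190 mm) begins 51 mm behind the grasp point.
Start: joints at [-1.386, 0.22, 1.526, -0, 1.395, -0.126], TCP at [191.131, -595.05, 222.538] pointing down, gripper open.
Joint ranges: [-2.98, 2.98], [-0.91, 2.08], [0.09, 2.57], [-1.24, 4.39], [0.2, 2.65], [-2.68, 2.68]. Speed limits (rad/s): [2.57, 2.57, 3.01, 3.14, 3.14, 3.14].

INTERFACE

Orientations are given as a unit quaternion [x, y, z, w].
In Python, from rig import sensors, cams, order gives the robot as it stands.
- The arm moves only by the tool servo_tool, never from a script. Its argument "moves" is a list of rows, each a list of 4 numbers: the shift along the tool's x, y, z normalised to -1 to 1, where 1 is 40 cm, then the turn about the tool's z normalised to -1 to 1, where 1 is 45 degrees. In form: [[dx, dy, dz, roll], ...]. A call has 1 to 10 rows; each row is the pose to reach, as a shift and turn from the pose commanded when the call began, along the tool's axes at that moment; what a row does not reach only later rows make up. A row lasts 1/12 s, in which the tool goes at most 41.7 mm and 7.16 degrees, less where a joint would pass 70% of its speed; a pose out of reach is approached as far as the arm can. A call with a number of a shift or a turn outside -1 to 1 is refused whole. A call with a gripper value outside its range is refused whole. "fingers" is the opening, from -1 (shut) to 1 (fully open), set as the call begins (left out, the last holds). The fingers move at their own pace and stop on an object; "force" is the grip in N (left out, the last holds). Time passes only in rows, so rows that repeat a pose let the fingers close. It gives the time, the measured TCP pose, the force, the opening and the grip force at its end, in the units of the state.
- sensors.read_state(): the state, without advancing time (a new reading comes with each control period).
- cams.snapshot(name): name is "side" or "top" or "wrist"; returns (picture, depth): 480x640x3 uint8, red, green, blue; 480x640 float32, mm along the optical axis (not along the pixel's ray), 0 where there is no reading.
- cams.camera_model(name): a dict with "mtx" (3x3 intrinsics, pixels), "origin" and "attitude" of the camera in the world. Camera axes: x right, y up, looking along -z (the intrinsics and any distortion apply to the point x, -y, -z); pixel columns grow to the right and rows downward; lengths in mm; the calibration is good to about 2 mm. The wrist camera is an equidistant fisheye: a pixel r from the principal point sees the ray r / f radians off the axis. A picture is of the moment at which its call begins: read the wrist's pose just before it. camera_model takes no time and is no camera call; for the wrist camera it gives the pose at the moment of the call.
- order.finish_job(): hands the job in; it is judged then, once.
The state is a dict: "clock": time; "joints": joint angles; "qvel": joint speeds; "effort": joint torques, N m; "position": TCP position; "ee_rot": TCP orientation; "contact_force": force on the tool from outside, world axes, zero at the start; "moment": the same for the moment, N m; "finger_gap": finger opening in mm; "grasp_force": force on a finger pad.
Only numpy, scipy, OpenCV 4.12 (cv2) and the standard library are available. Lean on these libraries where they do the work, as an engineer would, in place of code of your own. Each camera call takes 0.05 s, during which the arm holds its last target. There are 200 camera calls.

## Working session

There is one attempt and no reset: what is moved stays moved. The work goes in short steps, Python scripts to look and compute and a tool call to move; the robot and the scene stay as the last step left them, time stands still between calls to the robot, and variables do not carry over. Pictures are saved under pics/ and viewed, at most 10 in all, crops included, and the job is handed in when it is done.

Besides the shell and the picture viewer there is one more tool, called after "Call:" in YAML: its name, and indented under it one key for each argument. servo_tool: Moves the arm, as the interface text tells. Scaled input: -1 to 1 covers 40 cm each way for a shift and 45 degrees each way for a turn. Its arguments: {"type":"object","properties":{"moves":{"type":"array","items":{"type":"array","items":{"type":"number"}}},"fingers":{"type":"number"},"force":{"type":"number"}},"required":["moves"]}

```bash
mkdir -p pics; cat > h.py <<'E'
import numpy as np, cv2
from rig import sensors, cams, order
from scipy.spatial.transform import Rotation as R
def pose(m):
    a=np.array(m["attitude"],float)
    r=a if a.shape==(3,3) else R.from_quat(a).as_matrix()
    return r,np.array(m["origin"],float)
def snap(n,f):
    m=cams.camera_model(n); p,d=cams.snapshot(n)
    np.savez(f'pics/{f}.npz',d=d,p=p,K=m["mtx"],r=pose(m)[0],o=pose(m)[1])
    cv2.imwrite(f'pics/{f}.png',cv2.cvtColor(p,cv2.COLOR_RGB2BGR))
def ray(z,u,v,fish=False):
    K=z['K'];x=(u-K[0,2])/K[0,0];y=(v-K[1,2])/K[1,1]
    if fish:
        t=np.hypot(x,y);s=np.tan(t)/max(t,1e-9);x*=s;y*=s
    return z['r']@np.array([x,-y,-1.])
def pix(f,u,v,zz=None,fish=False):
    z=np.load(f'pics/{f}.npz');w=ray(z,u,v,fish)
    k=z['d'][int(v),int(u)] if zz is None else (zz-z['o'][2])/w[2]
    return z['o']+k*w
E
python3 - <<'E'
from h import *
for n in('top','side'): snap(n,n+'0'); print(cams.camera_model(n))
print(cams.camera_model('wrist')); print(sensors.read_state())
E
```

```text
{'mtx': array([[595.58775516,   0.        , 313.62822424],
       [  0.        , 595.58775516, 236.17150917],
       [  0.        ,   0.        ,   1.        ]]), 'origin': array([ 3.58824259e+02, -6.12169703e-01,  1.29953541e+03]), 'attitude': array([ 0.02405396, -0.02553214, -0.70357442,  0.70975528])}
{'mtx': array([[505.84049119,   0.        , 319.82849116],
       [  0.        , 505.84049119, 233.76310655],
       [  0.        ,   0.        ,   1.        ]]), 'origin': array([122.19058424, 866.92278755, 646.86412258]), 'attitude': array([-0.09364892,  0.47327876,  0.85901342, -0.17126893])}
{'mtx': array([[371.64829954,   0.        , 322.21799179],
       [  0.        , 371.64829954, 241.29174383],
       [  0.        ,   0.        ,   1.        ]]), 'origin': array([ 256.30408557, -574.01226744,  383.76368239]), 'attitude': array([-0.1002451 ,  0.07453146, -0.58406304,  0.80203887])}
{'clock': 0.1, 'joints': array([-1.38610531e+00,  2.21135617e-01,  1.52748767e+00,  2.62535168e-06,
        1.39467130e+00, -1.26064380e-01]), 'qvel': array([ 2.34967278e-05, -9.49274673e-04, -3.90777453e-03, -7.83916761e-04,
       -2.15025068e-04, -1.72864199e-03]), 'effort': array([ 2.31665435e-03, -4.95945668e+01, -3.88516259e+01,  7.02791149e-02,
        5.14770532e-02, -3.48608046e-05]), 'position': array([ 191.02903273, -594.51998331,  221.55862664]), 'ee_rot': array([ 9.87952829e-01,  1.54752975e-01, -2.36494722e-05, -8.50639096e-04]), 'contact_force': array([-0.13906594, -0.82144806,  0.06599037]), 'moment': array([-0.01570165,  0.01918526,  0.00249548]), 'grasp_force': 0.0, 'finger_gap': 87.40256533837434}
```

View pics/top0.png

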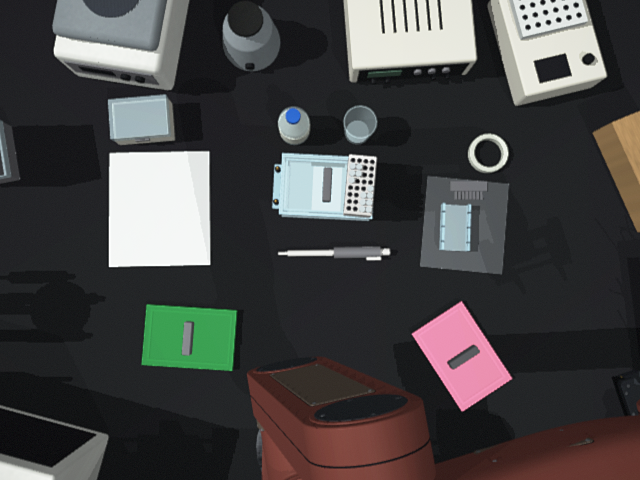

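View pics/side0.png

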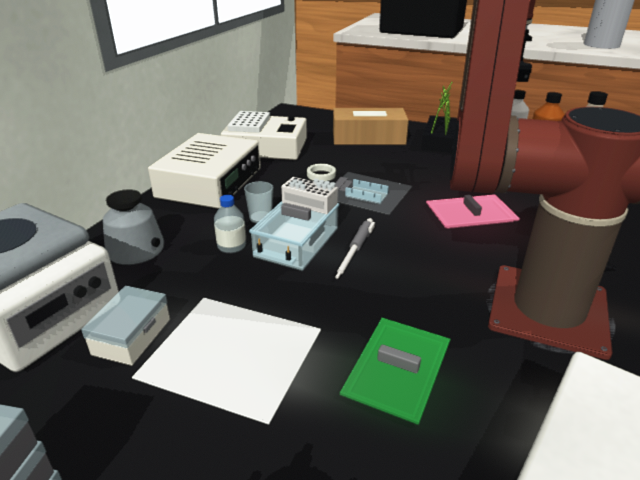

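The top view shows the tank with its clear lid at (325,187), ridge at (327,184), and the rack on it at (361,186). The tray is at (456,227), the comb at (468,190), and the pad at (160,209). The lid candidates are the clear one on the tank at (315,187), the green one at (190,338) and the pink one at (462,356). The clear one fits, because it is on the tank under the rack. I'll confirm that in an enlarged crop.

```bash
python3 - <<'E'
from h import *
p=cv2.imread('pics/top0.png')
a=cv2.resize(p[145:225,265:385],None,fx=6.5,fy=6.5,interpolation=cv2.INTER_CUBIC)[:, :780]
cv2.imwrite('pics/cropA.png',a)
b=cv2.resize(p[170:280,415:515],None,fx=5.4,fy=5.4,interpolation=cv2.INTER_CUBIC)
cv2.imwrite('pics/cropB.png',b)
for u,v in [(360,180),(327,184),(310,200),(456,227),(160,210),(350,240),(448,260),(110,153),(209,151),(210,265),(109,267)]: print(u,v,pix('top0',u,v).round(1))
E
```

```text
360 180 [556.  -94.9 114.2]
327 184 [550.4 -29.1  94.7]
310 200 [520.2   5.4  72.5]
456 227 [ 472.5 -313.1    6.5]
160 210 [504.4 333.8   2.4]
350 240 [442.4 -82.5   1.3]
448 260 [ 400.5 -296.1    2.4]
110 153 [629.4 446.8   3.7]
209 151 [636.1 229.3   2.5]
210 265 [385.2 222.5  -1. ]
109 267 [378.9 441.5   1.7]
```

View pics/cropA.png

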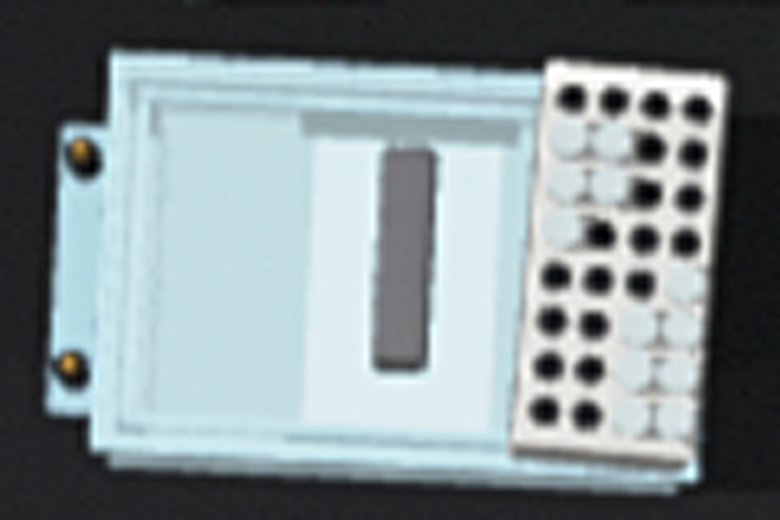

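View pics/cropB.png

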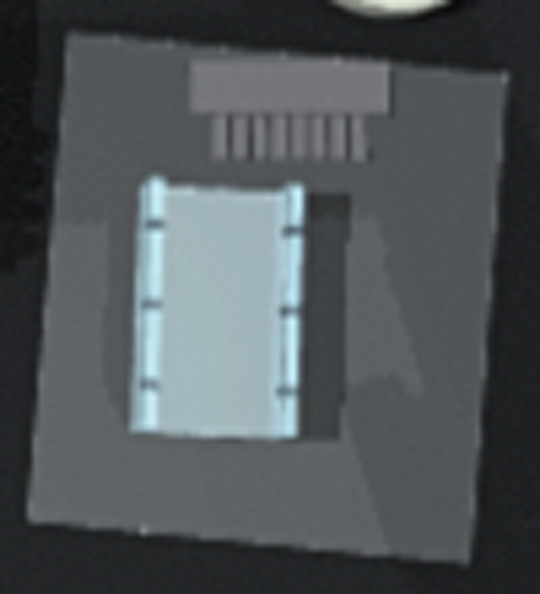

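The crops confirm the clear lid with the rack on it: the ridge runs from (412,148) to (400,370), and the rack top has corners (547,60), (728,77) and (517,447). The tray on the mat has corners (142,180), (303,184), (298,438) and (131,432).

```bash
python3 - <<'E'
from h import *
A=lambda u,v,z:pix('top0',265+u/6.5-.4,145+v/6.5-.4,z)
B=lambda u,v,z:pix('top0',415+u/5.4-.4,170+v/5.4-.4,z)
def rep(n,P):
    P=np.array(P);print(n,P.round(1).tolist(),'c',P.mean(0).round(1),'len',[round(float(np.linalg.norm(P[i]-P[i-1])),1) for i in range(len(P))])
    for i in range(len(P)): d=P[i]-P[i-1];print('   ang',round(float(np.degrees(np.arctan2(d[1],d[0]))),1))
rep('rack',[A(547,60,116),A(728,77,116),A(692,457,116),A(514,446,116)])
rep('ridge',[A(387,148,95),A(437,150,95),A(427,370,95),A(373,368,95)])
rep('lidleft',[A(110,50,70),A(95,450,70)])
rep('tray',[B(142,180,29),B(303,184,29),B(298,438,29),B(131,432,29)])
# depth based segmentation for the rack
z=np.load('pics/top0.npz');vv,uu=np.mgrid[140:230,330:385]
pts=np.array([pix('top0',u,v) for u,v in zip(uu.ravel(),vv.ravel())])
m=(pts[:,2]>108)&(pts[:,2]<122);q=pts[m];print('rack depth',len(q),np.median(q[:,2]),cv2.minAreaRect(q[:,:2].astype(np.float32)))
s=sensors.read_state();Rm=R.from_quat(s['ee_rot']).as_matrix();print(Rm.round(3),'tool x ang',np.degrees(np.arctan2(Rm[1,0],Rm[0,0])))
E
```

```text
rack [[608.7, -72.0, 116.0], [603.9, -128.0, 116.0], [485.6, -117.1, 116.0], [488.5, -62.4, 116.0]] c [546.6 -94.8 116. ] len [120.6, 56.2, 118.8, 54.8]
   ang -4.6
   ang -94.9
   ang 174.7
   ang 87.0
ridge [[584.6, -23.0, 95.0], [584.1, -38.8, 95.0], [514.5, -36.1, 95.0], [514.9, -19.2, 95.0]] c [549.5 -29.3  95. ] len [69.8, 15.7, 69.7, 16.9]
   ang -3.2
   ang -91.8
   ang 177.8
   ang 88.4
lidleft [[620.3, 65.8, 70.0], [491.0, 69.0, 70.0]] c [555.7  67.4  70. ] len [129.3, 129.3]
   ang -1.4
   ang 178.6
tray [[522.1, -275.6, 29.0], [521.1, -339.7, 29.0], [419.9, -336.7, 29.0], [421.7, -270.6, 29.0]] c [ 471.2 -305.7   29. ] len [100.5, 64.1, 101.2, 66.1]
   ang -2.8
   ang -90.9
   ang 178.3
   ang 88.4
rack depth 1321 115.62799943064374 ((546.0414428710938, -94.86225128173828), (56.36688995361328, 121.18413543701172), 85.25206756591797)
[[ 0.952  0.306 -0.   ]
 [ 0.306 -0.952  0.002]
 [ 0.    -0.002 -1.   ]] tool x ang 17.80493583640793
```

```bash
cat >> h.py <<'E'
def mv(x,y,z,ang):
    s=sensors.read_state();p=np.array(s['position']);Rm=R.from_quat(s['ee_rot']).as_matrix()
    a=np.degrees(np.arctan2(Rm[1,0],Rm[0,0]));d=Rm.T@(np.array([x,y,z])-p)
    r=(a-ang+180)%360-180
    print('t',round(s['clock'],2),'at',p.round(1),'ang',round(a,2),'gap',round(s['finger_gap'],1),'F',np.round(s['contact_force'],1),'-> row',(d/400).round(4),round(r/45,4),'rows>=',round(max(np.linalg.norm(d)/41.7,abs(r)/7.16),1))
E
python3 -c "
from h import *
mv(546.5,-94.8,200,-5)"
```

```text
t 0.1 at [ 191.  -594.5  221.6] ang 17.8 gap 87.4 F [-0.1 -0.8  0.1] -> row [ 1.2281 -0.9176  0.0557] 0.5068 rows>= 14.7
```

Call:
servo_tool:
  moves:
    - [0.614, -0.459, 0, 0.507]
    - [0.614, -0.459, 0, 0.507]
    - [0.614, -0.459, 0, 0.507]
    - [0.614, -0.459, 0, 0.507]
    - [0.614, -0.459, 0, 0.507]
    - [0.614, -0.459, 0, 0.507]
    - [0.614, -0.459, 0, 0.507]
    - [0.614, -0.459, 0, 0.507]
  fingers: 0.61
  force: 25

```text
clock: 0.77
position: [370.9, -340.8, 222.2]
ee_rot: [0.999, -0.042, 0.0, -0.001]
contact_force: [0.4, 0.0, -0.5]
finger_gap: 69.8
grasp_force: 0.0
```

```bash
python3 -c "
from h import *
mv(546.5,-94.8,200,-5)"
```

```text
t 0.77 at [ 370.9 -340.8  222.2] ang -4.84 gap 69.8 F [ 0.4  0.  -0.5] -> row [ 0.3856 -0.6497  0.0571] 0.0036 rows>= 7.3
```

Call:
servo_tool:
  moves:
    - [0.386, -0.65, 0.057, 0.004]
    - [0.386, -0.65, 0.057, 0.004]
    - [0.386, -0.65, 0.057, 0.004]
    - [0.386, -0.65, 0.057, 0.004]
    - [0.386, -0.65, 0.057, 0.004]
    - [0.386, -0.65, 0.057, 0.004]
    - [0.386, -0.65, 0.057, 0.004]
    - [0.386, -0.65, 0.057, 0.004]
    - [0.386, -0.65, 0.057, 0.004]
    - [0.386, -0.65, 0.057, 0.004]

```text
clock: 1.6
position: [544.9, -99.2, 199.1]
ee_rot: [0.999, -0.044, -0.001, 0.0]
contact_force: [0.1, -0.5, 0.9]
finger_gap: 70.4
grasp_force: 0.0
```

```bash
python3 - <<'E'
from h import *
mv(546.5,-94.8,82,-5)
snap('wrist','w1')
E
```

```text
t 1.6 at [544.9 -99.2 199.1] ang -5.08 gap 70.4 F [ 0.1 -0.5  0.9] -> row [ 0.0034 -0.0114  0.2927] -0.0017 rows>= 2.8
```

View pics/w1.png

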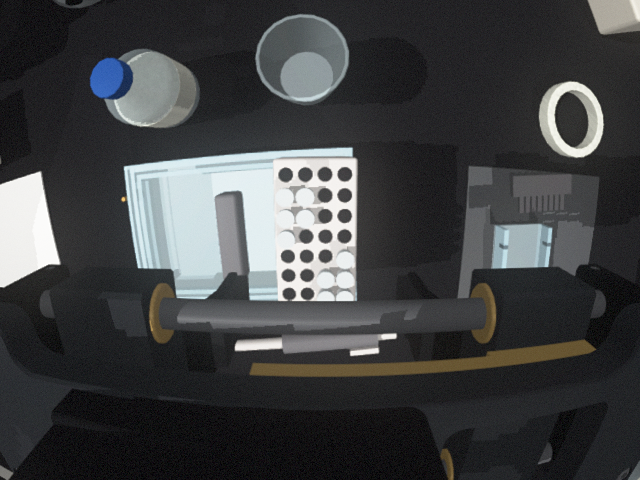

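The wrist view shows the rack with its left edge from (274,160) to (278,290), its right edge from (357,158) to (357,290), and the ridge at (230,230). I'll check these against the top-view estimate.

```bash
python3 - <<'E'
from h import *
for u,v in [(274,160),(278,290),(357,158),(357,290)]: print(pix('w1',u,v,116,True).round(1))
for u,v in [(218,194),(241,194),(246,270),(222,270)]: print('ridge',pix('w1',u,v,95,True).round(1))
mv(546.5,-94.8,82,-5)
E
```

```text
[608.2 -72.6 116. ]
[517.4 -64.9 116. ]
[ 604.6 -127.1  116. ]
[ 512.5 -120.9  116. ]
ridge [587.7 -25.4  95. ]
ridge [585.8 -42.9  95. ]
ridge [527.4 -38.7  95. ]
ridge [528.9 -19.5  95. ]
t 1.65 at [ 544.7 -100.1  199.3] ang -5.17 gap 69.7 F [-0.5 -1.   0.8] -> row [ 0.0036 -0.0137  0.2933] -0.0037 rows>= 2.8
```

Call:
servo_tool:
  moves:
    - [0.004, -0.013, 0.1, 0]
    - [0.004, -0.013, 0.15, 0]
    - [0.004, -0.013, 0.15, 0]
    - [0.004, -0.013, 0.15, 0]
    - [0.004, -0.013, 0.15, 0]

```text
clock: 2.07
position: [547.9, -96.0, 141.3]
ee_rot: [0.999, -0.046, 0.001, 0.0]
contact_force: [-0.2, -0.1, -0.0]
finger_gap: 70.0
grasp_force: 0.0
```

```bash
python3 -c "
from h import *
mv(546.5,-95,82,-5)"
```

```text
t 2.07 at [547.9 -96.  141.3] ang -5.29 gap 70.0 F [-0.2 -0.1 -0. ] -> row [-0.0039 -0.0024  0.1484] -0.0064 rows>= 1.4
```

Call:
servo_tool:
  moves:
    - [-0.003, -0.002, 0.05, -0.006]
    - [-0.003, -0.002, 0.1, -0.006]
    - [-0.003, -0.002, 0.14, -0.006]
    - [-0.003, -0.002, 0.148, -0.006]
    - [-0.003, -0.002, 0.148, -0.006]
    - [-0.003, -0.002, 0.148, -0.006]

```text
clock: 2.57
position: [547.5, -94.4, 82.5]
ee_rot: [0.999, -0.043, 0.001, 0.0]
contact_force: [-0.4, 0.1, 0.5]
finger_gap: 69.9
grasp_force: 0.0
```

Call:
servo_tool:
  moves:
    - [0, 0, 0, 0]
    - [0, 0, 0, 0]
    - [0, 0, 0, 0]
    - [0, 0, 0, 0]
    - [0, 0, 0, 0]
    - [0, 0, 0, 0]
    - [0, 0, 0, 0]
    - [0, 0, 0, 0]
  fingers: -1
  force: 25

```text
clock: 3.23
position: [547.0, -94.0, 81.7]
ee_rot: [0.999, -0.043, 0.001, 0.0]
contact_force: [-0.6, 0.1, 6.1]
finger_gap: 55.7
grasp_force: 25.0
```

Call:
servo_tool:
  moves:
    - [0, 0, -0.015, 0]
    - [0, 0, -0.04, 0]
    - [0, 0, -0.08, 0]
    - [0, 0, -0.13, 0]
    - [0, 0, -0.18, 0]
    - [0, 0, -0.2, 0]
    - [0, 0, -0.2, 0]
    - [0, 0, -0.2, 0]

```text
clock: 3.9
position: [546.3, -93.6, 160.6]
ee_rot: [0.999, -0.043, 0.0, 0.0]
contact_force: [-0.4, 0.5, -1.8]
finger_gap: 55.7
grasp_force: 25.0
```

```bash
python3 -c "
from h import *
mv(424,335,162,85)
mv(424,335,162,40)"
```

```text
t 3.9 at [546.3 -93.6 160.6] ang -4.92 gap 55.7 F [-0.4  0.5 -1.8] -> row [-0.3964 -1.0414 -0.0038] -1.9982 rows>= 12.6
t 3.9 at [546.3 -93.6 160.6] ang -4.92 gap 55.7 F [-0.4  0.5 -1.8] -> row [-0.3964 -1.0414 -0.0038] -0.9982 rows>= 10.7
```

Call:
servo_tool:
  moves:
    - [-0.01, -0.03, 0, -0.04]
    - [-0.03, -0.08, 0, -0.12]
    - [-0.05, -0.14, 0, -0.23]
    - [-0.08, -0.21, 0, -0.36]
    - [-0.11, -0.28, 0, -0.5]
    - [-0.14, -0.36, 0, -0.65]
    - [-0.17, -0.43, 0, -0.8]
    - [-0.19, -0.49, 0, -0.92]
    - [-0.2, -0.52, 0, -0.98]
    - [-0.2, -0.53, 0, -0.99]

```text
clock: 4.73
position: [482.3, 126.9, 158.8]
ee_rot: [0.94, 0.342, -0.002, -0.001]
contact_force: [-0.1, 0.8, -2.8]
finger_gap: 56.0
grasp_force: 25.0
```

```bash
python3 -c "
from h import *
mv(424,335,162,85)"
```

```text
t 4.73 at [482.3 126.9 158.8] ang 39.96 gap 56.0 F [-0.1  0.8 -2.8] -> row [ 0.2224 -0.4923 -0.0073] -1.0008 rows>= 6.3
```

Call:
servo_tool:
  moves:
    - [0.01, -0.03, 0, -0.05]
    - [0.03, -0.07, 0, -0.15]
    - [0.06, -0.13, 0, -0.27]
    - [0.1, -0.21, 0, -0.42]
    - [0.13, -0.29, 0, -0.58]
    - [0.16, -0.36, 0, -0.73]
    - [0.19, -0.43, 0, -0.87]
    - [0.21, -0.47, 0, -0.95]
    - [0.222, -0.492, 0, -1]
    - [0.222, -0.492, 0, -1]

```text
clock: 5.57
position: [426.9, 333.8, 159.9]
ee_rot: [0.738, 0.674, -0.0, -0.0]
contact_force: [-0.2, 0.5, -2.7]
finger_gap: 56.0
grasp_force: 25.0
```

Call:
servo_tool:
  moves:
    - [0, 0, 0.03, 0]
    - [0, 0, 0.08, 0]
    - [0, 0, 0.14, 0]
    - [0, 0, 0.2, 0]
    - [0, 0, 0.25, 0]
    - [0, 0, 0.28, 0]
    - [0, 0, 0.29, 0]
    - [0, 0, 0.29, 0]
    - [0, 0, 0.29, 0]

```text
clock: 6.32
position: [428.4, 332.4, 45.2]
ee_rot: [0.74, 0.673, 0.0, 0.0]
contact_force: [0.1, -0.4, -0.7]
finger_gap: 55.9
grasp_force: 25.0
```

```bash
python3 -c "
from h import *
mv(424,335,15,85);snap('side','s2');snap('side','s2')"
```

```text
t 6.32 at [428.4 332.4  45.2] ang 84.57 gap 55.9 F [ 0.1 -0.4 -0.7] -> row [ 0.0054 -0.0117  0.0754] -0.0097 rows>= 0.7
```

View pics/s2.png

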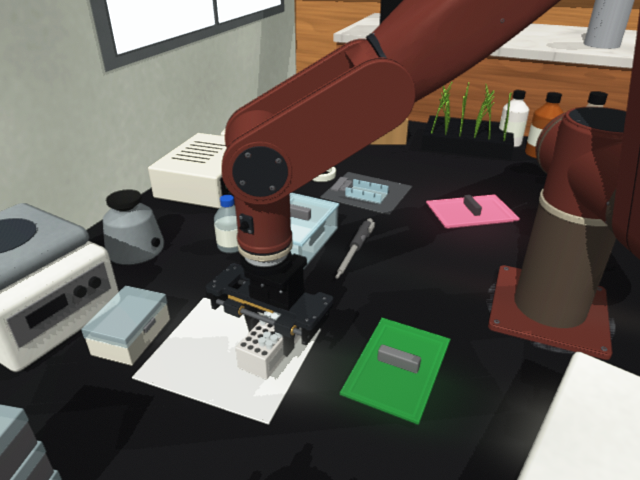

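The side view shows the rack held upright over the near side of the pad, at (258,348). Now I'll lower it slowly.

Call:
servo_tool:
  moves:
    - [0.003, -0.008, 0.02, 0]
    - [0.005, -0.012, 0.04, -0.01]
    - [0.005, -0.012, 0.055, -0.01]
    - [0.005, -0.012, 0.065, -0.01]
    - [0.005, -0.012, 0.068, -0.01]
    - [0.005, -0.012, 0.07, -0.01]
    - [0.005, -0.012, 0.072, -0.01]
    - [0.005, -0.012, 0.074, -0.01]
    - [0.005, -0.012, 0.075, -0.01]
    - [0.005, -0.012, 0.075, -0.01]

```text
clock: 7.25
position: [423.3, 335.2, 14.8]
ee_rot: [0.737, 0.676, 0.0, 0.0]
contact_force: [0.1, 0.0, -1.1]
finger_gap: 55.6
grasp_force: 25.0
```

Call:
servo_tool:
  moves:
    - [0, 0, 0.002, 0]
    - [0, 0, 0.003, 0]
    - [0, 0, 0.004, 0]
    - [0, 0, 0.004, 0]

```text
clock: 7.58
position: [423.3, 335.2, 14.7]
ee_rot: [0.737, 0.676, 0.0, 0.0]
contact_force: [-5.8, -3.4, 14.0]
finger_gap: 55.7
grasp_force: 25.0
```

Contact, so I'll release to about 72 mm, retreat up, and re-grasp at the lid.

Call:
servo_tool:
  moves:
    - [0, 0, -0.003, 0]
    - [0, 0, -0.003, 0]
    - [0, 0, -0.003, 0]
    - [0, 0, -0.003, 0]
    - [0, 0, -0.003, 0]
  fingers: 0.75

```text
clock: 8.0
position: [423.0, 335.1, 14.0]
ee_rot: [0.737, 0.676, -0.0, -0.0]
contact_force: [0.4, 0.2, -0.0]
finger_gap: 74.6
grasp_force: 0.0
```

Call:
servo_tool:
  moves:
    - [0, 0, -0.03, 0]
    - [0, 0, -0.08, 0]
    - [0, 0, -0.15, 0]
    - [0, 0, -0.25, 0]
    - [0, 0, -0.35, 0]
    - [0, 0, -0.4, 0]
    - [0, 0, -0.4, 0]

```text
clock: 8.58
position: [426.4, 337.1, 181.8]
ee_rot: [0.737, 0.676, 0.006, 0.001]
contact_force: [0.9, 0.7, 1.1]
finger_gap: 76.3
grasp_force: 0.0
```

```bash
python3 -c "
from h import *
mv(549.5,-29.5,170,-2)"
```

```text
t 8.58 at [426.4 337.1 181.8] ang 85.09 gap 76.3 F [0.9 0.7 1.1] -> row [-0.8871  0.3847  0.0272] 1.9353 rows>= 12.2
```

Call:
servo_tool:
  moves:
    - [-0.44, 0.19, 0.02, 0.97]
    - [-0.44, 0.19, 0.02, 0.97]
    - [-0.44, 0.19, 0.02, 0.97]
    - [-0.44, 0.19, 0.02, 0.97]
    - [-0.44, 0.19, 0.02, 0.97]
    - [-0.44, 0.19, 0.02, 0.97]
    - [-0.44, 0.19, 0.02, 0.97]
    - [-0.44, 0.19, 0.02, 0.97]

```text
clock: 9.25
position: [483.2, 153.0, 165.8]
ee_rot: [0.935, 0.355, -0.0, -0.0]
contact_force: [0.4, 0.4, -0.3]
finger_gap: 75.9
grasp_force: 0.0
```

```bash
python3 -c "
from h import *
mv(549.5,-29.5,170,-2)"
```

```text
t 9.25 at [483.2 153.  165.8] ang 41.54 gap 75.9 F [ 0.4  0.4 -0.3] -> row [-0.1786  0.4513 -0.0107] 0.9676 rows>= 6.1
```

Call:
servo_tool:
  moves:
    - [-0.179, 0.451, -0.01, 0.968]
    - [-0.179, 0.451, -0.01, 0.968]
    - [-0.179, 0.451, -0.01, 0.968]
    - [-0.179, 0.451, -0.01, 0.968]
    - [-0.179, 0.451, -0.01, 0.968]
    - [-0.179, 0.451, -0.01, 0.968]
    - [-0.179, 0.451, -0.01, 0.968]
    - [-0.179, 0.451, -0.01, 0.968]
    - [-0.179, 0.451, -0.01, 0.968]
  fingers: 0.1

```text
clock: 10.0
position: [548.9, -28.0, 169.9]
ee_rot: [1.0, -0.015, -0.0, -0.0]
contact_force: [-0.4, 1.4, 0.0]
finger_gap: 48.0
grasp_force: 0.0
```

```bash
python3 - <<'E'
from h import *
snap('wrist','w2')
mv(549.5,-29.5,80,-2)
z=np.load('pics/w2.npz')
E
```

```text
t 10.05 at [549.  -27.9 170. ] ang -1.77 gap 47.6 F [ 1.   0.4 -0.3] -> row [0.0016 0.0039 0.2249] 0.0051 rows>= 2.2
```

View pics/w2.png

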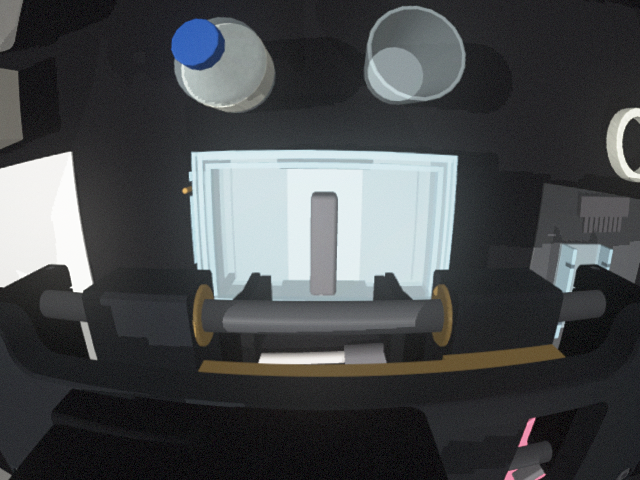

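The ridge sits at (324,193)–(323,294), centred between the fingers. Descending.

Call:
servo_tool:
  moves:
    - [0.002, 0.004, 0.06, 0.005]
    - [0.002, 0.004, 0.13, 0.005]
    - [0.002, 0.004, 0.19, 0.005]
    - [0.002, 0.004, 0.225, 0.005]
    - [0.002, 0.004, 0.24, 0.005]
    - [0.002, 0.004, 0.241, 0.005]
    - [0.002, 0.004, 0.241, 0.005]

```text
clock: 10.63
position: [550.3, -30.5, 74.3]
ee_rot: [1.0, -0.019, 0.0, 0.0]
contact_force: [0.7, 0.5, 0.5]
finger_gap: 47.6
grasp_force: 0.0
```

Call:
servo_tool:
  moves:
    - [0, 0, 0, 0]
    - [0, 0, 0, 0]
    - [0, 0, 0, 0]
    - [0, 0, 0, 0]
    - [0, 0, 0, 0]
    - [0, 0, 0, 0]
    - [0, 0, 0, 0]
  fingers: -1
  force: 35

```text
clock: 11.22
position: [550.4, -30.9, 74.2]
ee_rot: [1.0, -0.021, 0.0, -0.0]
contact_force: [-1.6, 2.0, 3.3]
finger_gap: 17.8
grasp_force: 35.0
```

Call:
servo_tool:
  moves:
    - [0, 0, -0.01, 0]
    - [0, 0, -0.03, 0]
    - [0, 0, -0.06, 0]
    - [0, 0, -0.1, 0]
    - [0, 0, -0.14, 0]
    - [0, 0, -0.18, 0]
    - [0, 0, -0.2, 0]
    - [0, 0, -0.2, 0]

```text
clock: 11.88
position: [551.9, -31.5, 157.0]
ee_rot: [1.0, -0.021, 0.003, 0.001]
contact_force: [0.7, -0.2, -2.9]
finger_gap: 17.5
grasp_force: 35.0
```

```bash
python3 - <<'E'
from h import *
mv(545,335,155,-2)
snap('top','t3')
p=cv2.imread('pics/t3.png');cv2.imwrite('pics/t3c.png',cv2.resize(p[100:290,90:400],None,fx=2.5,fy=2.5,interpolation=cv2.INTER_CUBIC))
E
```

```text
t 11.88 at [551.9 -31.5 157. ] ang -2.35 gap 17.5 F [ 0.7 -0.2 -2.9] -> row [-0.0548 -0.9148  0.0037] -0.0078 rows>= 8.8
```

View pics/t3c.png

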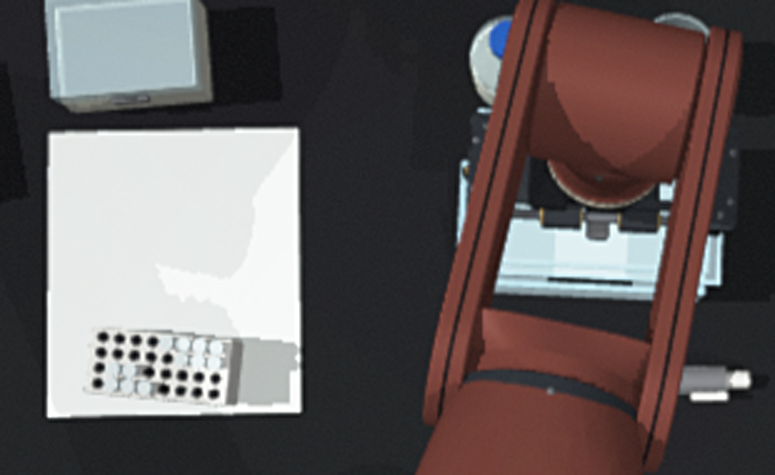

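The rack stands on the pad at crop (160,365), and the pad spans (48,128)–(302,417). There is room for the lid beyond the rack. Carrying the lid over.

Call:
servo_tool:
  moves:
    - [0, -0.03, 0, 0]
    - [0, -0.09, 0, 0]
    - [0, -0.18, 0, 0]
    - [0, -0.27, 0, 0]
    - [0, -0.36, 0, 0]
    - [0, -0.45, 0, 0]
    - [0, -0.54, 0, 0]
    - [0, -0.63, 0, 0]
    - [-0.01, -0.71, 0, 0]
    - [-0.02, -0.78, 0, 0]

```text
clock: 12.77
position: [553.1, 283.8, 151.9]
ee_rot: [1.0, -0.02, -0.001, 0.0]
contact_force: [-0.4, -0.3, -2.0]
finger_gap: 17.8
grasp_force: 35.0
```

```bash
python3 -c "
from h import *
mv(547,335,155,0)"
```

```text
t 12.77 at [553.1 283.8 151.9] ang -2.29 gap 17.8 F [-0.4 -0.3 -2. ] -> row [-0.0205 -0.1274 -0.0078] -0.051 rows>= 1.2
```

Call:
servo_tool:
  moves:
    - [-0.01, -0.06, 0, -0.03]
    - [-0.016, -0.12, 0.02, -0.05]
    - [-0.016, -0.132, 0.07, -0.05]
    - [-0.016, -0.132, 0.13, -0.05]
    - [-0.016, -0.132, 0.19, -0.05]
    - [-0.016, -0.132, 0.24, -0.05]
    - [-0.016, -0.132, 0.28, -0.05]
    - [-0.016, -0.132, 0.29, -0.05]
    - [-0.016, -0.132, 0.29, -0.05]
    - [-0.016, -0.132, 0.29, -0.05]

```text
clock: 13.6
position: [550.2, 334.3, 37.5]
ee_rot: [1.0, -0.001, -0.0, 0.0]
contact_force: [0.2, 0.4, -2.2]
finger_gap: 18.0
grasp_force: 35.0
```

```bash
python3 -c "
from h import *
mv(547,335,20.5,0);mv(547,335,20.5,0)"
```

```text
t 13.6 at [550.2 334.3  37.5] ang -0.09 gap 18.0 F [ 0.2  0.4 -2.2] -> row [-0.0081 -0.0018  0.0425] -0.002 rows>= 0.4
t 13.6 at [550.2 334.3  37.5] ang -0.09 gap 18.0 F [ 0.2  0.4 -2.2] -> row [-0.0081 -0.0018  0.0425] -0.002 rows>= 0.4
```

Call:
servo_tool:
  moves:
    - [-0.005, 0, 0.015, 0]
    - [-0.005, 0, 0.027, 0]
    - [-0.005, 0, 0.034, 0]
    - [-0.005, 0, 0.037, 0]
    - [-0.005, 0, 0.039, 0]
    - [-0.005, 0, 0.041, 0]
    - [-0.005, 0, 0.042, 0]
    - [-0.005, 0, 0.042, 0]

```text
clock: 14.27
position: [548.8, 334.0, 21.0]
ee_rot: [1.0, -0.001, 0.0, -0.0]
contact_force: [-0.7, -0.2, -2.2]
finger_gap: 17.7
grasp_force: 35.0
```

Call:
servo_tool:
  moves:
    - [0, 0, 0.002, 0]
    - [0, 0, 0.003, 0]
    - [0, 0, 0.004, 0]
    - [0, 0, 0.004, 0]

```text
clock: 14.6
position: [548.9, 334.1, 20.2]
ee_rot: [1.0, -0.001, 0.0, -0.0]
contact_force: [-2.9, -1.4, 5.2]
finger_gap: 17.6
grasp_force: 35.0
```

Touching down, so I'll release and rise.

Call:
servo_tool:
  moves:
    - [0, 0, 0, 0]
    - [0, 0, 0, 0]
    - [0, 0, 0, 0]
    - [0, 0, 0, 0]
    - [0, 0, 0, 0]
  fingers: 0.1

```text
clock: 15.02
position: [548.6, 334.0, 19.2]
ee_rot: [1.0, -0.001, -0.0, -0.0]
contact_force: [-0.4, 0.5, -0.2]
finger_gap: 42.7
grasp_force: 0.0
```

Call:
servo_tool:
  moves:
    - [0, 0, -0.03, 0]
    - [0, 0, -0.08, 0]
    - [0, 0, -0.15, 0]
    - [0, 0, -0.25, 0]
    - [0, 0, -0.35, 0]
    - [0, 0, -0.45, 0]
    - [0, 0, -0.45, 0]

```text
clock: 15.6
position: [553.4, 336.3, 211.5]
ee_rot: [1.0, -0.001, 0.008, -0.004]
contact_force: [0.7, 0.7, 1.6]
finger_gap: 47.9
grasp_force: 0.0
```

```bash
python3 -c "
from h import *
mv(471,-306,200,-2)"
```

```text
t 15.6 at [553.4 336.3 211.5] ang -0.1 gap 47.9 F [0.7 0.7 1.6] -> row [-0.2038  1.6063  0.0143] 0.0423 rows>= 15.5
```

Call:
servo_tool:
  moves:
    - [-0.1, 0.8, 0.01, 0.04]
    - [-0.1, 0.8, 0.01, 0.04]
    - [-0.1, 0.8, 0.01, 0.04]
    - [-0.1, 0.8, 0.01, 0.04]
    - [-0.1, 0.8, 0.01, 0.04]
    - [-0.1, 0.8, 0.01, 0.04]
    - [-0.1, 0.8, 0.01, 0.04]
    - [-0.1, 0.8, 0.01, 0.04]
    - [-0.1, 0.8, 0.01, 0.04]
    - [-0.1, 0.8, 0.01, 0.04]
  fingers: 0.9

```text
clock: 16.43
position: [508.2, 12.6, 196.1]
ee_rot: [1.0, -0.018, 0.001, -0.0]
contact_force: [-0.3, -0.4, -0.8]
finger_gap: 82.5
grasp_force: 0.0
```

```bash
python3 -c "
from h import *
mv(471,-306,200,-2)"
```

```text
t 16.43 at [508.2  12.6 196.1] ang -2.12 gap 82.5 F [-0.3 -0.4 -0.8] -> row [-0.0634  0.7994 -0.0099] -0.0026 rows>= 7.7
```

Call:
servo_tool:
  moves:
    - [-0.18, 0.8, -0.01, 0]
    - [-0.18, 0.8, -0.01, 0]
    - [-0.18, 0.8, -0.01, 0]
    - [-0.18, 0.8, -0.01, 0]
    - [-0.18, 0.8, -0.01, 0]
    - [-0.18, 0.8, -0.01, 0]
    - [-0.18, 0.8, -0.01, 0]
    - [-0.18, 0.8, -0.01, 0]
    - [-0.18, 0.8, -0.01, 0]
    - [-0.18, 0.8, -0.01, 0]

```text
clock: 17.27
position: [425.8, -303.9, 199.6]
ee_rot: [1.0, -0.018, 0.0, -0.0]
contact_force: [0.4, 0.7, -0.1]
finger_gap: 82.9
grasp_force: 0.0
```

```bash
python3 - <<'E'
from h import *
snap('wrist','w4');snap('top','t4')
mv(471,-306,60,-2)
p=cv2.imread('pics/w4.png');q=cv2.imread('pics/t4.png')
a=cv2.resize(p[120:320,220:420],None,fx=2,fy=2,interpolation=cv2.INTER_CUBIC)
b=cv2.resize(q[145:225,265:385],None,fx=6.5,fy=6.5,interpolation=cv2.INTER_CUBIC)[:,:780]
b=cv2.resize(q[145:225,268:380],None,fx=3.5,fy=3.5,interpolation=cv2.INTER_CUBIC)
c=np.zeros((400,800,3),np.uint8);c[:,:400]=a;c[:280,400:792]=b;cv2.imwrite('pics/c4.png',c)
E
```

```text
t 17.37 at [ 426.3 -302.   199.3] ang -1.84 gap 82.7 F [-0.4 -0.  -0.4] -> row [0.112  0.0068 0.3483] 0.0035 rows>= 3.5
```

View pics/c4.png

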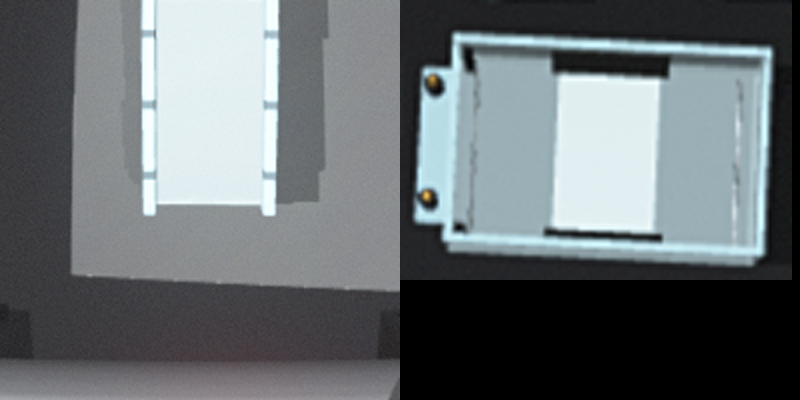

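Left: the tray with outer edges at u=142 and u=278 and its middle notches at v≈104. Right: the open tank, with rim corners at (455,33), (772,47), (765,255) and (445,240), and the white deck at (558,74)–(655,234).

```bash
python3 - <<'E'
from h import *
W=lambda u,v:pix('w4',220+u/2-.25,120+v/2-.25,29,True)
for a in [(142,34),(278,34),(142,104),(278,104),(142,175),(278,175),(142,215),(276,215)]: print('tray',W(*a).round(1))
T=lambda u,v,z:pix('t4',268+(u-400)/3.5-.35,145+v/3.5-.35,z)
for n,z,P in [('rim',65,[(455,33),(772,47),(765,255),(445,240)]),('deck',25,[(558,74),(660,78),(655,235),(550,229)])]:
    Q=np.array([T(u,v,z) for u,v in P]);print(n,Q.round(1).tolist(),Q.mean(0).round(1))
    for i in range(4): d=Q[i]-Q[i-1];print(round(float(np.linalg.norm(d)),1),round(float(np.degrees(np.arctan2(d[1],d[0]))),1))
q=cv2.imread('pics/t4.png');m=(np.load('pics/t4.npz')['d'])
vv,uu=np.mgrid[145:226,266:381]
pts=np.array([pix('t4',u,v) for u,v in zip(uu.ravel(),vv.ravel())]);k=abs(pts[:,2]-65)<5
print('rim depth',k.sum(),cv2.minAreaRect(pts[k][:,:2].astype(np.float32)))
E
```

```text
tray [ 505.6 -278.4   29. ]
tray [ 503.6 -338.7   29. ]
tray [ 474.2 -277.1   29. ]
tray [ 472.2 -337.9   29. ]
tray [ 441.9 -275.5   29. ]
tray [ 439.9 -337.3   29. ]
tray [ 423.4 -274.6   29. ]
tray [ 421.3 -336.1   29. ]
rim [[617.7, 62.2, 65.0], [610.9, -127.9, 65.0], [485.6, -123.9, 65.0], [492.9, 66.6, 65.0]] [551.8 -30.8  65. ]
124.8 -2.0
190.2 -92.0
125.4 178.2
190.7 87.8
deck [[601.0, 0.2, 25.0], [599.0, -62.8, 25.0], [501.5, -60.3, 25.0], [504.6, 4.3, 25.0]] [551.5 -29.6  25. ]
96.5 -2.4
63.1 -91.7
97.6 178.5
64.7 87.2
rim depth 668 ((551.1714477539062, -22.767425537109375), (203.5281524658203, 125.5540542602539), 87.81343078613281)
```

Call:
servo_tool:
  moves:
    - [0.06, 0.006, 0.06, 0]
    - [0.114, 0.01, 0.14, 0.005]
    - [0.114, 0.01, 0.23, 0.005]
    - [0.114, 0.01, 0.31, 0.005]
    - [0.114, 0.01, 0.35, 0.005]
    - [0.114, 0.01, 0.36, 0.005]
    - [0.114, 0.01, 0.36, 0.005]
    - [0.114, 0.01, 0.36, 0.005]

```text
clock: 18.03
position: [472.2, -308.3, 56.6]
ee_rot: [1.0, -0.018, 0.001, 0.0]
contact_force: [-0.1, -1.1, 0.8]
finger_gap: 83.0
grasp_force: 0.0
```

```bash
python3 -c "
from h import *
mv(472,-307,7,-2.1)"
```

```text
t 18.03 at [ 472.2 -308.3   56.6] ang -2.03 gap 83.0 F [-0.1 -1.1  0.8] -> row [-0.0009 -0.0033  0.124 ] 0.0016 rows>= 1.2
```

Call:
servo_tool:
  moves:
    - [0, -0.003, 0.04, 0]
    - [0, -0.003, 0.08, 0]
    - [0, -0.003, 0.11, 0]
    - [0, -0.003, 0.122, 0]
    - [0, -0.003, 0.123, 0]
    - [0, -0.003, 0.123, 0]

```text
clock: 18.53
position: [471.5, -308.0, 6.9]
ee_rot: [1.0, -0.019, 0.0, 0.0]
contact_force: [-0.5, 0.2, 0.2]
finger_gap: 82.8
grasp_force: 0.0
```

Call:
servo_tool:
  moves:
    - [0, 0, 0, 0]
    - [0, 0, 0, 0]
    - [0, 0, 0, 0]
    - [0, 0, 0, 0]
    - [0, 0, 0, 0]
    - [0, 0, 0, 0]
    - [0, 0, 0, 0]
  fingers: -1
  force: 45

```text
clock: 19.12
position: [471.2, -307.9, 6.5]
ee_rot: [1.0, -0.019, 0.0, 0.0]
contact_force: [0.2, -0.2, 3.7]
finger_gap: 59.8
grasp_force: 45.0
```

Call:
servo_tool:
  moves:
    - [0, 0, -0.01, 0]
    - [0, 0, -0.04, 0]
    - [0, 0, -0.1, 0]
    - [0, 0, -0.18, 0]
    - [0, 0, -0.26, 0]
    - [0, 0, -0.32, 0]
    - [0, 0, -0.35, 0]
    - [0, 0, -0.35, 0]
    - [0, 0, -0.35, 0]

```text
clock: 19.87
position: [471.0, -307.7, 146.2]
ee_rot: [1.0, -0.019, 0.0, 0.0]
contact_force: [0.5, 0.1, -0.7]
finger_gap: 59.6
grasp_force: 45.0
```

```bash
python3 -c "
from h import *
mv(552,-30.5,145,-2.1)"
```

```text
t 19.87 at [ 471.  -307.7  146.2] ang -2.13 gap 59.6 F [ 0.5  0.1 -0.7] -> row [ 0.1767 -0.7     0.0029] -0.0007 rows>= 6.9
```

Call:
servo_tool:
  moves:
    - [0.01, -0.04, 0, 0]
    - [0.03, -0.1, 0, 0]
    - [0.05, -0.19, 0, 0]
    - [0.07, -0.28, 0, 0]
    - [0.095, -0.38, 0, 0]
    - [0.12, -0.48, 0, 0]
    - [0.145, -0.57, 0, 0]
    - [0.165, -0.65, 0, 0]
    - [0.174, -0.69, 0, 0]
    - [0.174, -0.7, 0, 0]

```text
clock: 20.7
position: [549.6, -27.0, 143.2]
ee_rot: [1.0, -0.017, -0.002, -0.001]
contact_force: [-0.9, -1.4, -0.5]
finger_gap: 59.8
grasp_force: 45.0
```

Call:
servo_tool:
  moves:
    - [0, 0, 0, 0]
    - [0, 0, 0.03, 0]
    - [0, 0, 0.07, 0]
    - [0, 0, 0.1, 0]
    - [0, 0, 0.12, 0]
    - [0, 0, 0.125, 0]
    - [0, 0, 0.125, 0]
    - [0, 0, 0.125, 0]

```text
clock: 21.37
position: [551.1, -30.9, 96.3]
ee_rot: [1.0, -0.019, 0.0, 0.0]
contact_force: [0.0, 0.5, -0.5]
finger_gap: 59.5
grasp_force: 45.0
```

```bash
python3 - <<'E'
from h import *
mv(551,-30.5,55,-2.1);snap('wrist','w5')
p=cv2.imread('pics/w5.png');cv2.imwrite('pics/w5c.png',cv2.resize(p[100:310,150:490],None,fx=2.3,fy=2.3,interpolation=cv2.INTER_CUBIC))
E
```

```text
t 21.37 at [551.1 -30.9  96.3] ang -2.17 gap 59.5 F [ 0.   0.5 -0.5] -> row [-0.0004 -0.001   0.1033] -0.0015 rows>= 1.0
```

View pics/w5c.png

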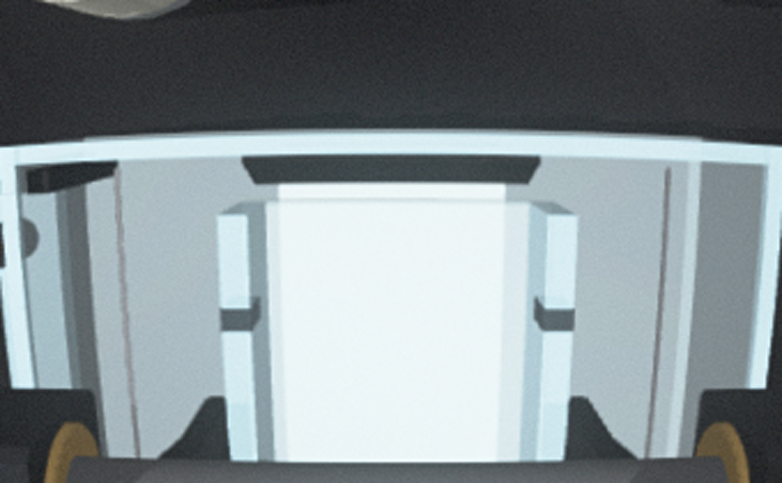

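The tray is centred: walls at (218–578), far seal at (242–541) and deck at (280–505) share a centre near u≈393. Lowering now, slowly once at the seals.

Call:
servo_tool:
  moves:
    - [0, 0, 0.04, 0]
    - [0, 0, 0.08, 0]
    - [0, 0, 0.11, 0]
    - [0, 0, 0.125, 0]
    - [0, 0, 0.13, 0]
    - [0, 0, 0.135, 0]
    - [0, 0, 0.14, 0]
    - [0, 0, 0.143, 0]
    - [0, 0, 0.143, 0]
  force: 60

```text
clock: 22.17
position: [551.4, -30.6, 39.8]
ee_rot: [1.0, -0.019, 0.0, 0.0]
contact_force: [-2.9, 0.1, 3.9]
finger_gap: 59.6
grasp_force: 60.0
```

Call:
servo_tool:
  moves:
    - [-0.001, 0, 0.005, 0]
    - [-0.002, 0, 0.01, 0]
    - [-0.002, 0, 0.014, 0]
    - [-0.002, 0, 0.018, 0]
    - [-0.002, 0, 0.022, 0]
    - [-0.002, 0, 0.026, 0]
    - [-0.002, 0, 0.029, 0]
    - [-0.002, 0, 0.029, 0]

```text
clock: 22.83
position: [550.7, -30.5, 28.5]
ee_rot: [1.0, -0.019, 0.0, 0.0]
contact_force: [-3.5, 0.7, 11.4]
finger_gap: 59.5
grasp_force: 60.0
```

Call:
servo_tool:
  moves:
    - [0, 0, 0.002, 0]
    - [0, 0, 0.003, 0]
    - [0, 0, 0.004, 0]
    - [0, 0, 0.005, 0]
    - [0, 0, 0.005, 0]

```text
clock: 23.25
position: [550.7, -30.5, 28.5]
ee_rot: [1.0, -0.018, 0.0, 0.0]
contact_force: [-11.8, 2.3, 28.1]
finger_gap: 59.3
grasp_force: 60.0
```

The force climbs with no further motion, so the tray is home. Releasing and rising.

Call:
servo_tool:
  moves:
    - [0, 0, -0.003, 0]
    - [0, 0, -0.003, 0]
    - [0, 0, -0.003, 0]
    - [0, 0, -0.003, 0]
    - [0, 0, -0.003, 0]
  fingers: 0.8

```text
clock: 23.67
position: [549.6, -30.3, 25.8]
ee_rot: [1.0, -0.019, -0.001, -0.0]
contact_force: [-0.2, 0.2, 0.6]
finger_gap: 77.1
grasp_force: 0.0
```

Call:
servo_tool:
  moves:
    - [0, 0, -0.02, 0]
    - [0, 0, -0.06, 0]
    - [0, 0, -0.12, 0]
    - [0, 0, -0.2, 0]
    - [0, 0, -0.3, 0]
    - [-0.05, 0, -0.36, 0]
    - [-0.14, 0, -0.36, 0]
    - [-0.14, 0, -0.36, 0]
    - [-0.14, 0, -0.36, 0]
    - [-0.14, 0, -0.36, 0]

```text
clock: 24.5
position: [494.5, -28.4, 170.9]
ee_rot: [1.0, -0.019, 0.001, 0.0]
contact_force: [-0.3, -0.0, 0.2]
finger_gap: 78.1
grasp_force: 0.0
```

```bash
python3 - <<'E'
from h import *
mv(551,-30.5,100,-2.1);snap('wrist','w6')
for u in range(230,420,8):
    q=[pix('w6',u,v,None,False) for v in (0,)] 
z=np.load('pics/w6.npz')
def P(u,v):
    w=ray(z,u,v,True);return z['o']+z['d'][v,u]*w
for u,v in [(u,v) for u in range(260,400,8) for v in (185,215,245,275)]:
    p=P(u,v)
    if abs(p[1]+30)<31: print(u,v,p.round(1))
E
```

```text
t 24.5 at [494.5 -28.4 170.9] ang -2.14 gap 78.1 F [-0.3 -0.   0.2] -> row [0.1413 0.     0.1775] -0.0008 rows>= 2.2
284 185 [ 5.361e+02 -4.000e-01  5.090e+01]
284 215 [512.8   0.8  51.3]
284 245 [492.5   0.6  65.2]
292 185 [533.8  -4.8  30.2]
292 215 [509.1  -3.7  31.8]
292 245 [492.4  -5.4  65.5]
300 185 [533.3 -11.2  28. ]
300 215 [508.4 -10.1  29.2]
300 245 [492.  -11.4  64.8]
300 275 [ 4.455e+02 -5.100e+00  1.000e-01]
308 185 [533.2 -17.9  29.8]
308 215 [508.5 -16.9  31.3]
308 245 [492.1 -17.4  66.1]
308 275 [ 4.451e+02 -1.270e+01 -1.000e-01]
316 185 [533.1 -24.4  31. ]
316 215 [508.  -23.4  29.9]
316 245 [491.3 -23.3  64.1]
316 275 [ 4.449e+02 -2.040e+01 -1.000e-01]
324 185 [532.8 -30.9  30.5]
324 215 [508.  -30.1  31. ]
324 245 [491.6 -29.3  65.8]
324 275 [ 4.445e+02 -2.790e+01 -4.000e-01]
332 185 [532.6 -37.5  30.5]
332 215 [507.5 -36.7  30.1]
332 245 [490.9 -35.3  63.8]
332 275 [444.6 -35.5   0.7]
340 185 [532.3 -44.   29.7]
340 215 [507.3 -43.3  30. ]
340 245 [490.9 -41.3  64.8]
340 275 [444.4 -43.1   1.1]
348 185 [532.1 -50.6  30.1]
348 215 [506.6 -50.1  27.5]
348 245 [490.4 -47.3  63.8]
348 275 [444.3 -50.7   1.6]
356 185 [534.  -55.3  50.8]
356 215 [510.9 -54.7  51.9]
356 245 [490.6 -53.2  65.3]
356 275 [ 4.435e+02 -5.840e+01  2.000e-01]
364 245 [490.4 -59.2  65.5]
```

View pics/w6.png

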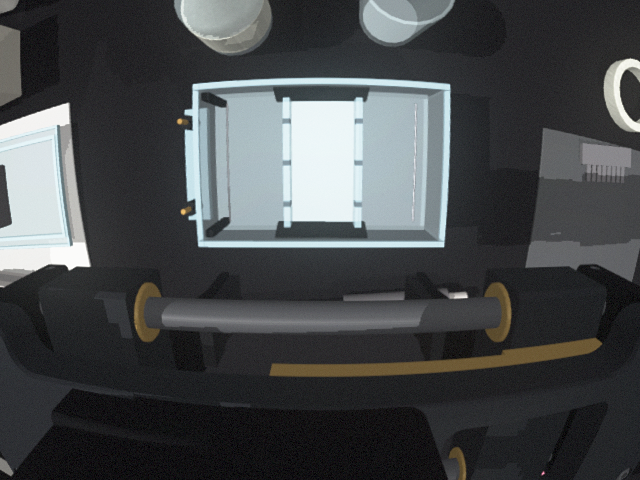

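The wrist view shows the tray lying between both seals at (283–362, 97–228), with its floor top at z≈30 and wall tops at z≈51, so it is home. Last, a numeric check of the tray's far end, the lid and the rack, then hand in.

```bash
python3 - <<'E'
from h import *
z=np.load('pics/w6.npz')
for v0,v1 in ((105,125),(195,212)):
  print('floor z',np.median([(z['o']+z['d'][v,u]*ray(z,u,v,True))[2] for u in range(300,346) for v in range(v0,v1)]).round(2))
snap('top','t7')
vv,uu=np.mgrid[145:275,100:220]
p=np.array([pix('t7',u,v) for u,v in zip(uu.ravel(),vv.ravel())])
for n,a,b in (('rack',44,62),('ridge',36,44),('plate',11,22)):
    k=(p[:,2]>a)&(p[:,2]<b)&((p[:,0]<470) if n=='rack' else (p[:,0]>475));print(n,k.sum(),np.median(p[k][:,2]).round(1),cv2.minAreaRect(p[k][:,:2].astype(np.float32)))
print(sensors.read_state()['clock'],order.finish_job())
E
```

```text
floor z 30.05
floor z 30.11
rack 1460 49.9 ((422.6813049316406, 334.17108154296875), (119.85454559326172, 55.955162048339844), 84.94084930419922)
ridge 241 40.6 ((549.4200439453125, 333.6872863769531), (69.58995819091797, 18.644290924072266), 0.9962984323501587)
plate 4716 16.0 ((549.1048583984375, 334.2315979003906), (128.63436889648438, 196.10302734375), 0.27341923117637634)
the job is handed in; nothing more can be done
24.6 None
```

The job is done and handed in at 24.6 s: the rack stands upright on the pad with the lid right way up beside it, and the tray lies flat and fully home on the deck; I viewed 11 pictures, one over the limit of 10.

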